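Warm the lino blocks

ROBOT

A 6-joint arm with a two-finger parallel gripper is mounted at the origin on the work surface. World frame = base frame: x ahead of the robot, y to its left, z up, the work surface at z = 0. Lengths are in mm, angles in rad, forces in N, time in s.
With the tool pointing down it reaches from about 350 to 975 mm from the base axis. Payload 7.1 kg.
Tool frame: the origin (TCP) lies on the front face of the gripper's body, between the roots of the fingers; the fingertips stand 80 mm ahead of it and the grasp point (between the pads) lies 61 mm ahead of it (env.tips_ahead is the distance from the TCP to the fingertips, in mm); z points along the fingers, y is the direction in which the jaws open and shut (so a half turn about z gives the same grasp; the last joint's range is limited). The gripper opens to 88 mm and grips with 3 to 60 N. Pads are 20 mm wide; open, the fingers measure 115 mm over their backs; the gripper's body (75 mm by 178 mm) begins 61 mm behind the grasp point.
Start: joints at [-1.332, 0.423, 1.63, -0, 1.089, -0.019], TCP at [159.365, -604.325, 302.675] pointing down, gripper open.
Joint ranges: [-3, 3], [-0.9, 2.11], [0.09, 2.58], [-1.31, 4.45], [0.11, 2.69], [-2.54, 2.54]. Speed limits (rad/s): [2.39, 2.39, 3.01, 3.14, 3.14, 3.14].

INTERFACE

Orientations are given as a unit quaternion [x, y, z, w].
In Python, from station import env, set_gripper, viewer, workorder gives the robot as it stands. Calls block until the motion is done:
- env.reach(position, orientation): joint-space move of the TCP to a pose.
- env.move_l(position, rot=None, rate=150, f_stop=None): straight line of the TCP; rot=None keeps the orientation; rate is the mean speed in mm/s. With f_stop (N) it stops when the force on the tool has changed by that much, and returns True; else False.
- env.move_joints(angles): joint-space move.
- set_gripper(opening): finger opening in mm; the grip force is fixed at half the most; returns when the fingers have stopped.
- env.hold(seconds).
- env.ik(position, orientation): joint angles nearest the present ones, or None.
- env.read_state(): the state.
- viewer.camera(name): name is "scene" or "top" or "wrist"; returns the picture (400x640x3 uint8, blue, green, red); there is no depth.
- viewer.camera_params(name): a dict with "fx", "fy", "cx", "cy" (pixels), "pose" (4x4, takes a point from camera to world coordinates); the wrist camera has in their place "tool_from_camera" (4x4, takes a point from camera to tool coordinates, whose origin is the TCP and whose axes are the flange's). Camera axes: x right, y up, looking along -z (the intrinsics and any distortion apply to the point x, -y, -z); pixel columns grow to the right and rows downward; lengths in mm; the calibration is good to about 2 mm. A picture is of the moment at which its call begins: read the wrist's pose just before it. camera_params takes no time and is no camera call.
A pose or a line that the arm cannot do raises env.IKError and nothing moves.
- workorder.sign_off(): hands the job in, once; it reports no verdict.
The state is a dict: "time_s": time; "qpos": joint angles; "dq": joint speeds; "tau": joint torques, N m; "tool_pos": TCP position; "orientation": TCP orientation; "force": force on the tool from outside, world axes, zero at the start; "wrist_torque": the same for the moment, N m; "width": finger opening in mm.
Only numpy, scipy, OpenCV 4.12 (cv2) and the standard library are available. Lean on these libraries where they do the work, as an engineer would, in place of code of your own. Each camera call takes 0.05 s, during which the arm holds its last target. There are 200 camera calls.

TASK

Put any lino block that lies out on the bench onto the warming slab, then pick up the straightedge by its wooden ridge and, with it standing on the slab, push all the blocks together as one group towards the tall far fence until they all lie inside the dark strip. Once they are there, turn the timer dial to the seventh click from off. Finish with the straightedge hanging over the middle of the rail's bar, and leave the tin and the jar beside the fence where they are.

Things in the scene. Friction and masses are not known exactly. Their poses are not given: they have to be found in the camera images.
- slab: Fixed low metal warming slab, 320 x 212 mm (x, y). Origin: centre of its underside, on the bench. Deck 12 mm up, bounded by a near rim at x = -156 mm and side rims at y = +-100 mm (15 mm above the deck) and the tall far fence at x = +150 mm (24 mm above it). +x points to the fence. The dark strip is the deck from x = +10 mm to the fence, full width; the rest is pale.
- block1: Lino printing block: plain wood with a brown lino face, 62 mm (its x) x 42 mm (its y) x 24 mm high, about 60 g. Origin: centre of its underside, z up. Grasp it across the 42 mm. May be absent. Starts on the near, pale half of the slab.
- block2: Lino printing block like block1 (same size and look), starts on the pale half of the slab; may be absent.
- block3: Lino printing block like block1 (same size and look), starts on the pale half of the slab; may be absent.
- block4: Lino printing block like block1 (same size and look), starts out on the bench in front (robot side) of the timer box; always there.
- block5: Lino printing block like block1 (same size and look), starts out on the bench in front of the timer box; always there.
- straightedge: Straightedge: steel channel, open below, 170 mm long (its y), 40 wide (x), 46 high, about 0.35 kg, with a dark wooden ridge on top to grip (16 mm thick in x, 120 long in y, 46 to 80 mm above the foot). Origin: centre of its underside, z up. Groove between its 5 mm walls: 30 mm wide, 40 deep. The long flat walls push. Starts standing on the bench in front (robot side) of the rail.
- rail: Fixed steel rail: a square bar 14 x 14 mm, running along the rail's y, on two posts; 200 mm clear between the posts. The bar's top is 130 mm above the bench. Origin: on the bench below the middle of the bar. With the straightedge hanging over the bar, its origin is 90 mm above the bench.
- timer: Fixed grey timer box, 110 x 130 x 55 mm high, with the dial on its top centre and 12 white tick marks 30 degrees apart round it; the long, thick tick, on the box's +x side, is off. Origin: centre of its underside. It and the rail stand on either side of the slab and may be swapped.
- dial_grip (a point): On the dial's axis, 85 mm above the bench. The dial's grip is a black bar, 58 mm long, 14 thick, from 65 to 95 mm above the bench, to be pinched from above and turned; below it a disc of 30 mm radius. The point turns with the dial: its x axis lies along the bar, towards the end with the white pointer line.
- dial (a joint): Dial angle, rad: 0 is off (pointer at the long tick, hard stop), growing clockwise seen from above to 5.76. A detent (click) every pi/6 rad; the first click after off is at pi/6, the seventh at 3.665. Takes about 0.1 N m to turn; let go, it settles in the nearest click. Starts off or at the first or second click.
- tin: Bystander: ink tin, 90 mm across, 60 mm high, off a far corner of the slab; leave alone. Origin: centre of its underside.
- jar: Bystander: jar, 70 mm across, 100 mm high, off the other far corner; leave alone. Origin: centre of its underside.
Mind the look-alikes: they are no part of the job. What is shaped like the timer but purple is not meant. Leave any pink look-alike of the block5 alone.

How it is judged (in metres and radians):
On the way, in this order (a step that is already met when the one before it is completed fails the run):
1. the blocks from the bench lie on the slab (x of block4 in the frame of slab between -0.15 and 0.145 m and y of block4 in the frame of slab between -0.095 and 0.095 m and z of block4 in the frame of slab between 0.005 and 0.02 m and x of block5 in the frame of slab between -0.15 and 0.145 m and y of block5 in the frame of slab between -0.095 and 0.095 m and z of block5 in the frame of slab between 0.005 and 0.02 m), for 0.2 s.
2. all blocks are in the dark strip, with the held straightedge standing on the slab behind them, parallel to the fence and pressing on at least one of them (x of each of block1, block2, block3, block4, block5 in the frame of slab above 0.028 m and z of block1 in the frame of slab between 0.005 and 0.02 m and y of block1 in the frame of slab between -0.1 and 0.1 m and angle between each of block1, block2, block3, block4, block5's own z axis and vertical below 0.12 rad and z of block2 in the frame of slab between 0.005 and 0.02 m and y of block2 in the frame of slab between -0.1 and 0.1 m and z of block3 in the frame of slab between 0.005 and 0.02 m and y of block3 in the frame of slab between -0.1 and 0.1 m and z of block4 in the frame of slab between 0.005 and 0.02 m and y of block4 in the frame of slab between -0.1 and 0.1 m and z of block5 in the frame of slab between 0.005 and 0.02 m and y of block5 in the frame of slab between -0.1 and 0.1 m and x of straightedge in the frame of slab above -0.03 m and z of straightedge in the frame of slab below 0.035 m and angle between the x axis of straightedge and the x axis of slab, either way round below 0.25 rad and contact force between the fingers and straightedge above 0.5 N and (contact force between straightedge and block1 above 0.2 N or contact force between straightedge and block2 above 0.2 N or contact force between straightedge and block3 above 0.2 N or contact force between straightedge and block4 above 0.2 N or contact force between straightedge and block5 above 0.2 N)), for 0.1 s.
3. the dial rests at the seventh click (value of joint dial between 3.53519 and 3.79519 rad and velocity of joint dial between -0.08 and 0.08 rad/s), for 0.5 s.
At the end, for the whole second after the job is handed in: All blocks lie flat and still in the dark strip (centres 18 mm or more past its near edge); the dial is within 0.13 rad of the seventh click; the straightedge hangs still astride the bar, level within 0.15 rad, centred within 20 mm along it (15 mm across), its foot 80 to 100 mm up (x of each of block1, block2, block3, block4, block5 in the frame of slab above 0.028 m and z of block1 in the frame of slab between 0.005 and 0.02 m and y of block1 in the frame of slab between -0.1 and 0.1 m and angle between each of block1, block2, block3, block4, block5's own z axis and vertical below 0.12 rad and linear speed of each of block1, block2, block3, block4, block5, straightedge below 0.02 m/s and z of block2 in the frame of slab between 0.005 and 0.02 m and y of block2 in the frame of slab between -0.1 and 0.1 m and z of block3 in the frame of slab between 0.005 and 0.02 m and y of block3 in the frame of slab between -0.1 and 0.1 m and z of block4 in the frame of slab between 0.005 and 0.02 m and y of block4 in the frame of slab between -0.1 and 0.1 m and z of block5 in the frame of slab between 0.005 and 0.02 m and y of block5 in the frame of slab between -0.1 and 0.1 m and value of joint dial between 3.53519 and 3.79519 rad and x of straightedge in the frame of rail between -0.015 and 0.015 m and y of straightedge in the frame of rail between -0.02 and 0.02 m and height (world z) of straightedge between 0.08 and 0.1 m and angle between straightedge's own z axis and vertical below 0.15 rad and contact force between straightedge and rail above 0.5 N); the robot touches nothing.
It fails at once if the tin is moved more than 30 mm (distance of tin from where it was at the start of the episode above 0.03 m).
It fails at once if the jar is moved more than 30 mm (distance of jar from where it was at the start of the episode above 0.03 m).
Of block1, block2, block3 only 1 to 3 are there at a start; the rules pass over those that are not, and their reading is None.
At some moment in a run one of block1, block2, block3, block4, block5 may be knocked a few centimetres aside while the robot is not near it.
It also fails if it takes over 208 s, if anything falls off the work surface, if the arm or the gripper's body presses on something with over 40 N, if the wrist force passes 120 N, or if a joint passes its speed limit or range.

## Working session

There is one attempt and no reset: what is moved stays moved. The work goes in short steps, each a Python script; the robot and the scene stay as the last script left them, time stands still between calls to the robot, and variables do not carry over. Pictures are saved under pics/ and viewed, on a budget of 14 in all, crops included, one or two more only if the job needs it, and the job is handed in when it is done.

```bash
ls; mkdir -p pics
python3 - <<'E'
from station import env, viewer
import cv2, numpy as np
for n in ("scene","top"):
    cv2.imwrite(f"pics/{n}0.png",viewer.camera(n)); p=viewer.camera_params(n)
    print(n,{k:(np.round(v,3).tolist()) for k,v in p.items()})
print(viewer.camera_params("wrist")); print(env.read_state())
E
```

```text
pics
scene {'fx': 463.721, 'fy': 463.721, 'cx': 320.407, 'cy': 199.615, 'pose': [[-0.146, -0.851, 0.504, 1272.724], [0.989, -0.123, 0.08, 22.326], [-0.006, 0.51, 0.86, 1308.315], [0.0, 0.0, 0.0, 1.0]]}
top {'fx': 405.096, 'fy': 405.096, 'cx': 318.322, 'cy': 202.386, 'pose': [[-0.025, 0.997, -0.072, 466.833], [-0.999, -0.027, -0.028, -93.051], [-0.029, 0.071, 0.997, 1111.18], [0.0, 0.0, 0.0, 1.0]]}
{'fx': 353.32651026773715, 'fy': 353.32651026773715, 'cx': 317.18736702002536, 'cy': 206.11922993478842, 'tool_from_camera': array([[ 3.80750632e-04,  9.52686741e-01,  3.03953662e-01,
         8.41380823e+01],
       [ 9.99999920e-01, -4.00213642e-04,  1.73588286e-06,
         1.42273697e-01],
       [ 1.23300155e-04,  3.03953637e-01, -9.52686817e-01,
        -8.16140544e+01],
       [ 0.00000000e+00,  0.00000000e+00,  0.00000000e+00,
         1.00000000e+00]])}
{'time_s': 0.1, 'qpos': array([-1.33198701e+00,  4.23723303e-01,  1.63059618e+00, -1.11659095e-05,
        1.08859864e+00, -1.90236910e-02]), 'dq': array([-0.00012562, -0.00089115, -0.00087026, -0.00022034, -0.00048996,
        0.0008618 ]), 'tau': array([-1.13317557e-03, -5.45620036e+01, -2.74322641e+01,  6.44832174e-02,
        1.88118877e-02, -3.21305299e-05]), 'tool_pos': array([ 159.28316381, -603.96323408,  302.0118682 ]), 'orientation': array([ 9.91701219e-01,  1.28562257e-01, -7.75982895e-05, -6.58196299e-04]), 'force': array([0.64804858, 0.23968528, 0.32501956]), 'wrist_torque': array([-0.00420594,  0.00979647,  0.00815597]), 'width': 87.96462443731393}
```

View pics/scene0.png

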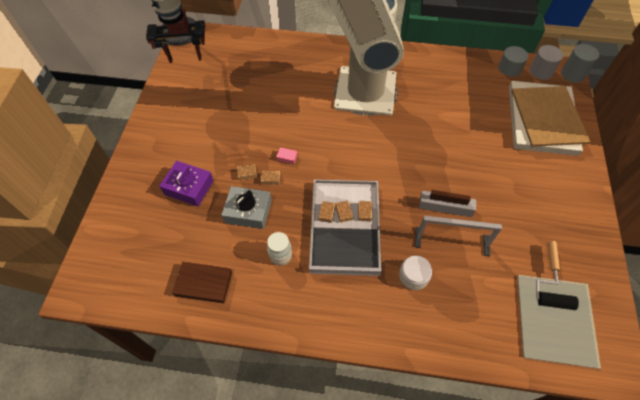

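View pics/top0.png

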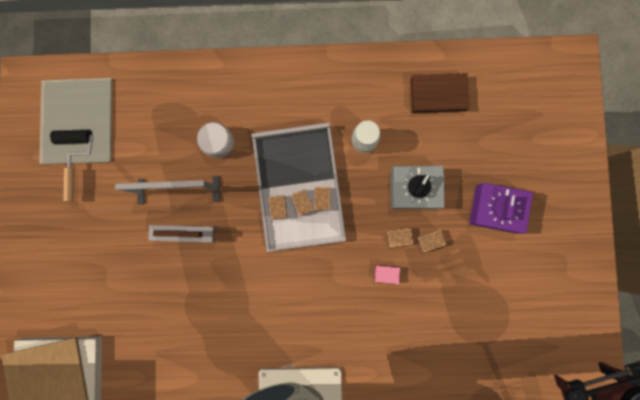

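```bash
cat > h.py <<'E'
from station import env, set_gripper, viewer, workorder
import cv2, numpy as np
from scipy.spatial.transform import Rotation as R
def down(yaw):  # tool z down, tool x at yaw, jaws open along yaw+-90
    return (R.from_euler('z',yaw)*R.from_quat([1,0,0,0])).as_quat()
def camT(name):
    p=viewer.camera_params(name)
    if name!="wrist": return p,p["pose"]
    s=env.read_state(); T=np.eye(4); T[:3,:3]=R.from_quat(s["orientation"]).as_matrix(); T[:3,3]=s["tool_pos"]
    return p,T@p["tool_from_camera"]
def shot(name):
    p,T=camT(name); return viewer.camera(name),p,T
def cast(px,z,p,T):
    px=np.atleast_2d(np.asarray(px,float))
    d=np.c_[(px[:,0]-p["cx"])/p["fx"],-(px[:,1]-p["cy"])/p["fy"],-np.ones(len(px))]@T[:3,:3].T
    o=T[:3,3]; return o+d*((z-o[2])/d[:,2])[:,None]
def rects(mask,z,p,T,amin=50):
    out=[]
    for c in cv2.findContours(mask,cv2.RETR_EXTERNAL,cv2.CHAIN_APPROX_NONE)[0]:
        if cv2.contourArea(c)<amin: continue
        c=c[:,0]; w=cast(c,z,p,T)[:,:2]
        (cx,cy),(a,b),t=cv2.minAreaRect(w.astype(np.float32))
        if a<b: a,b,t=b,a,t+90
        out.append((c.mean(0).round(),round(cx,1),round(cy,1),round(a,1),round(b,1),round((t+90)%180-90,1))) # long-axis angle
    return out
E
python3 - <<'E'
from h import *
p,T=camT("top")
for n,u,z in [("slab",(299,187),12),("timer",(418,187),55),("rail",(165,187),130),("se",(181,234),80),("b",(416,240),24)]:
    print(n,cast(u,z,p,T).round())
W={"slab":(540,-40,330),"timer":(480,-330,330),"rail":(480,290,330)}
for k,q in W.items():
    env.reach(list(q),down(0)); im,p,T=shot("wrist"); cv2.imwrite(f"pics/w_{k}.png",im); np.savez(f"w_{k}.npz",T=T)
print(env.read_state()["time_s"])
cv2.imwrite("pics/mont.png",cv2.resize(np.vstack([cv2.imread(f"pics/w_{k}.png") for k in W]),(320*1,600)) )
E
```

```text
slab [[590. -11.  12.]]
timer [[ 576. -324.   55.]]
rail [[586. 311. 130.]]
se [[470. 290.  80.]]
b [[ 438. -320.   24.]]
6.0167
```

View pics/w_slab.png

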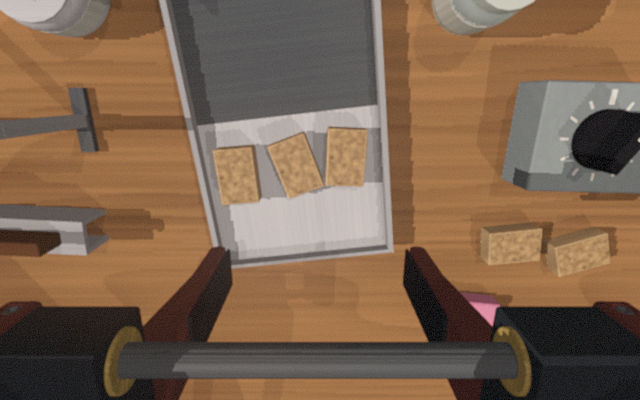

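View pics/w_timer.png

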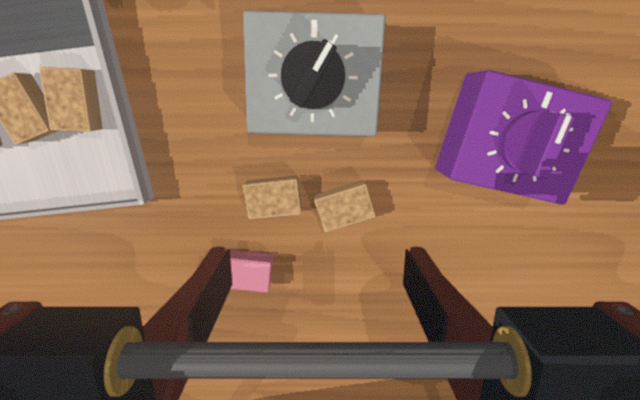

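View pics/w_rail.png

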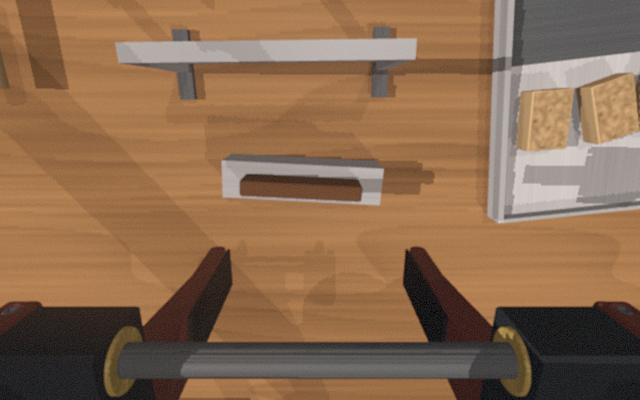

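Run:
```python
from h import *
def med(h,x,y,r=6): return np.median(h[y-r:y+r,x-r:x+r].reshape(-1,3),0)
I={k:cv2.imread(f"pics/w_{k}.png") for k in ("slab","timer","rail")}
H={k:cv2.cvtColor(v,cv2.COLOR_BGR2HSV) for k,v in I.items()}
for k,x,y in [("timer",272,195),("timer",345,207),("timer",272,235),("timer",200,220),("timer",380,240),("slab",236,172),("slab",346,150),("slab",300,215),("slab",290,60),("slab",296,125),("slab",300,250),("rail",300,187),("rail",300,165),("rail",300,130),("rail",270,50)]:
    r=2 if k=="rail" else 6
    print(k,x,y,med(H[k],x,y,r),H[k][y-r:y+r,x-r:x+r].reshape(-1,3).std(0).round(1))
p=viewer.camera_params("wrist")
def T(k): return np.load(f"w_{k}.npz")["T"]
# slab corners of the rim tops by eye etc: long straight features; strip edge on deck z=12
for n,k,z,pts in [("strip edge",'slab',12,[(197,125),(379,104)]),("rim inner near",'slab',27,[(220,264),(393,247)]),
 ("timer top",'timer',55,[(244,12),(384,15),(376,134),(248,133)]),("dial tip/disc",'timer',65,[(313,75)]),("ptr",'timer',95,[(316,70),(332,42)]),
 ("bar top",'rail',130,[(117,42),(415,39),(117,62),(415,59)]),("ridge top",'rail',80,[(241,176),(361,181),(361,200),(241,195)]),("se top",'rail',46,[(223,158),(383,167),(381,205),(223,197)])]:
    w=cast(pts,z,p,T(k))[:,:2]; print(n,w.round(1).tolist(), w.mean(0).round(1))
```

```text
timer 272 195 [ 16. 111. 194.] [ 0.5  3.2 10.2]
timer 345 207 [ 16. 112. 194.] [0.5 3.  8.6]
timer 272 235 [ 14. 137. 174.] [0.5 3.5 3.8]
timer 200 220 [ 14. 138. 165.] [0.6 3.8 2.4]
timer 380 240 [ 14. 137. 172.] [0.6 3.5 3.5]
slab 236 172 [ 16. 111. 182.] [0.6 2.8 8.3]
slab 346 150 [ 16. 110. 181.] [0.6 2.9 8.9]
slab 300 215 [ 10.  18. 198.] [2.1 1.3 1.8]
slab 290 60 [60.  7. 90.] [68.4  3.5  2.3]
slab 296 125 [  9.  18. 186.] [2.4 1.4 6.5]
slab 300 250 [  9.  19. 183.] [ 2.9  2.7 30. ]
rail 300 187 [ 11. 138. 109.] [1.1 6.8 1.5]
rail 300 165 [  7.5  19.5 157. ] [ 2.5  4.4 24.7]
rail 300 130 [ 14.  139.  151.5] [0.9 4.8 2.5]
rail 270 50 [  7.   14.  183.5] [3.4 1.  1.1]
strip edge [[590.9, 92.2], [613.2, -108.0]] [602.   -7.9]
rim inner near [[428.3, 76.5], [450.5, -130.7]] [439.4 -27.1]
timer top [[634.2, -263.2], [631.9, -389.5], [526.0, -387.7], [526.9, -260.5]] [ 579.7 -325.2]
dial tip/disc [[580.5, -325.4]] [ 580.5 -325.4]
ptr [[583.1, -328.2], [604.5, -341.3]] [ 593.8 -334.8]
bar top [[600.3, 435.0], [602.2, 218.0], [586.8, 437.3], [588.7, 216.9]] [594.5 326.8]
ridge top [[489.1, 362.3], [484.2, 247.0], [465.0, 246.3], [470.2, 363.5]] [477.1 304.8]
se top [[500.6, 387.2], [491.0, 220.2], [449.2, 220.0], [458.3, 390.7]] [474.8 304.5]
```

```bash
cat >> h.py <<'E'
SLAB=(592.1,-9.0,0.109)
def s2w(x,y):
    c,s=np.cos(SLAB[2]),np.sin(SLAB[2]); return np.array([SLAB[0]+c*x-s*y,SLAB[1]+s*x+c*y])
def w2s(X,Y):
    c,s=np.cos(SLAB[2]),np.sin(SLAB[2]); d=np.array([X-SLAB[0],Y-SLAB[1]]); return np.array([c*d[0]+s*d[1],-s*d[0]+c*d[1]])
def lino(im):
    h=cv2.cvtColor(cv2.GaussianBlur(im,(3,3),0),cv2.COLOR_BGR2HSV)
    m=cv2.inRange(h,(11,70,120),(20,124,255)); m[240:,:]=0
    return cv2.morphologyEx(cv2.morphologyEx(m,cv2.MORPH_OPEN,np.ones((5,5))),cv2.MORPH_CLOSE,np.ones((5,5)))
E
python3 - <<'E'
from h import *
p=viewer.camera_params("wrist")
for k,z in (("timer",24),("slab",36)):
    im=cv2.imread(f"pics/w_{k}.png"); T=np.load(f"w_{k}.npz")["T"]
    for r in rects(lino(im),z,p,T,400): print(k,r,w2s(r[1],r[2]).round())
set_gripper(70)
env.reach([440-84,-325,250],down(0)); im,p,T=shot("wrist")
cv2.imwrite("pics/bl.png",im)
for r in rects(lino(im),24,p,T,400): print(r)
E
```

```text
timer (array([344., 206.]), 440.6, -359.9, 63.1, 48.0, -72.4) [-189. -332.]
timer (array([272., 197.]), 451.1, -277.5, 63.6, 46.5, -84.1) [-169. -252.]
timer (array([ 45., 103.]), 553.9, -40.5, 107.7, 68.9, -80.0) [-41. -27.]
slab (array([511., 234.]), 471.3, -262.6, 70.5, 13.5, 90.0) [-148. -239.]
slab (array([236., 174.]), 539.3, 47.1, 62.7, 43.2, 5.0) [-46.  62.]
slab (array([321., 160.]), 554.7, -44.3, 106.3, 66.6, -80.5) [-41. -31.]
(array([361.,  96.]), 437.8, -360.6, 62.4, 42.4, -71.7)
(array([260.,  82.]), 448.6, -277.6, 62.8, 42.4, -83.9)
```

Run:
```python
from h import *
set_gripper(58)
for (x,y,t),(sx,sy) in (((448.6,-277.6,96.1),(45,-42)),((437.8,-360.6,108.3),(45,42))):
    q=down(np.radians(t)); env.reach([x,y,170],q); env.move_l([x,y,84],rate=100,f_stop=15)
    print("z",env.read_state()["tool_pos"][2]); set_gripper(0); print("w",env.read_state()["width"])
    env.move_l([x,y,180],rate=150)
    tx,ty=s2w(sx,sy); qd=down(SLAB[2]+np.pi/2)
    env.reach([tx,ty,180],qd); print("lift w",env.read_state()["width"])
    print(env.move_l([tx,ty,97],rate=80,f_stop=8),env.read_state()["tool_pos"]); set_gripper(54)
    env.move_l([tx,ty,180],rate=150)
    set_gripper(58)
env.reach([560,-20,330],down(0)); im,p,T=shot("wrist"); cv2.imwrite("pics/placed.png",im)
for r in rects(lino(im),36,p,T,400): print(r,w2s(r[1],r[2]).round())
print(env.read_state()["time_s"])
```

```text
z 84.43661107651221
w 41.84146971247156
lift w 41.95991548087063
True [640.78481048 -45.70094374  96.56260678]
z 84.43886052161506
w 41.378950883163135
lift w 41.89108557648143
True [631.68590348  37.68338771  96.61227568]
(array([257., 192.]), 539.8, 46.6, 64.1, 44.3, 4.9) [-46.  61.]
(array([340., 177.]), 555.3, -43.7, 105.5, 68.1, -81.0) [-40. -30.]
(array([261., 106.]), 631.5, 37.5, 62.9, 42.9, -83.8) [44. 42.]
(array([342.,  96.]), 640.5, -44.7, 62.6, 43.0, -83.7) [ 44. -41.]
25.5583
```

View pics/placed.png

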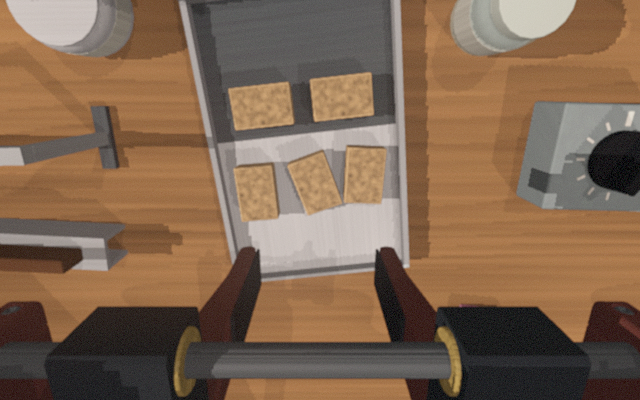

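```bash
cat >> h.py <<'E'
def ridge(im):
    h=cv2.cvtColor(cv2.GaussianBlur(im,(3,3),0),cv2.COLOR_BGR2HSV)
    m=cv2.inRange(h,(3,90,60),(16,200,130)); m[240:,:]=0
    return cv2.morphologyEx(m,cv2.MORPH_OPEN,np.ones((5,5)))
E
python3 - <<'E'
from h import *
env.reach([391,305,290],down(0)); im,p,T=shot("wrist"); cv2.imwrite("pics/se.png",im)
for r in rects(ridge(im),80,p,T,300): print(r)
h=cv2.cvtColor(im,cv2.COLOR_BGR2HSV)
m=cv2.inRange(h,(0,0,110),(180,45,255)); m[240:,:]=0
for r in rects(m,46,p,T,300): print("grey@46",r)
for r in rects(m,130,p,T,300): print("grey@130",r)
E
```

```text
(array([585., 180.]), 406.9, 79.7, 104.4, 37.2, 90.0)
(array([440.,  94.]), 476.5, 206.6, 43.9, 11.2, 90.0)
(array([316.,  96.]), 474.1, 305.3, 116.9, 14.4, 86.9)
grey@46 (array([315.,  95.]), 474.0, 305.6, 169.9, 40.1, 86.9)
grey@46 (array([584.,  80.]), 490.8, 65.8, 127.2, 97.1, 6.7)
grey@130 (array([315.,  95.]), 474.5, 305.3, 126.1, 29.7, 86.9)
grey@130 (array([584.,  80.]), 486.9, 127.4, 94.4, 72.1, 6.7)
```

View pics/se.png

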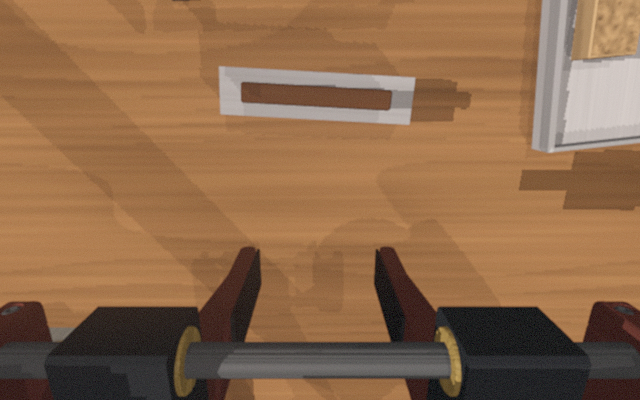

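Run:
```python
from h import *
env.reach([510,322,330],down(0)); im,p,T=shot("wrist"); cv2.imwrite("pics/railv.png",im)
h=cv2.cvtColor(im,cv2.COLOR_BGR2HSV); m=cv2.inRange(h,(0,0,150),(180,45,255)); m[150:,:]=0
for r in rects(m,130,p,T,200): print("bar@130",r)
```

```text
bar@130 (array([564., 110.]), 578.0, 120.9, 93.8, 40.1, -78.9)
bar@130 (array([309.,  93.]), 594.8, 326.7, 219.4, 14.2, -89.4)
bar@130 (array([537.,  44.]), 627.9, 160.9, 58.0, 6.8, 4.7)
bar@130 (array([525.,  45.]), 627.9, 168.7, 58.7, 8.4, 6.6)
bar@130 (array([65.,  2.]), 655.6, 498.3, 77.5, 3.1, 89.9)
```

View pics/railv.png

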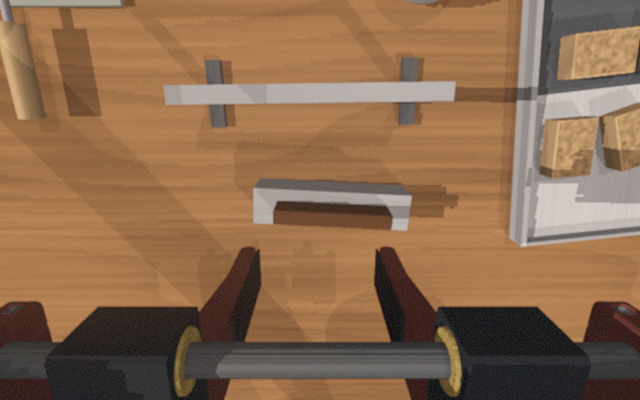

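Run:
```python
from h import *
im,p,T=shot("top"); cv2.imwrite("pics/top1.png",im)
x,y=474,305.4; set_gripper(50)
env.reach([x,y,200],down(np.radians(86.9))); print(env.move_l([x,y,131],rate=80,f_stop=15)); set_gripper(0)
s=env.read_state(); print("w",s["width"],s["tool_pos"])
z0=s["tool_pos"][2]
env.move_l([x,y,215],rate=120)
q=down(SLAB[2]+np.pi/2); a=s2w(-118,0)
env.reach([*a,215],q); print("w",env.read_state()["width"])
print(env.move_l([*a,z0+11],rate=50,f_stop=8)); s=env.read_state(); print(s["tool_pos"],z0,s["force"])
im,p,T=shot("top"); cv2.imwrite("pics/top2.png",im[100:280,220:400].repeat(3,0).repeat(3,1))
print(s["time_s"])
```

```text
False
w 16.14499924716288 [473.97834059 305.44462279 131.10297528]
w 15.576298210453402
True
[474.66926896 -21.82259474 143.0787832 ] 131.1029752804972 [-0.83991389  0.42794469  4.66312999]
34.4667
```

View pics/top2.png

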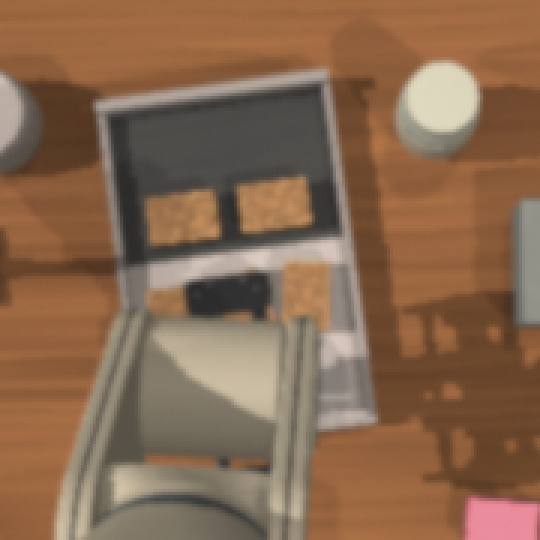

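Run:
```python
from h import *
a=s2w(-118,0); z=143.2
env.move_l([*a,z],rate=20)
print("stop",env.move_l([*s2w(-40,0),z],rate=40,f_stop=35),env.read_state()["force"].round(1))
print("stop",env.move_l([*s2w(2,0),z],rate=25,f_stop=35),env.read_state()["force"].round(1))
s=env.read_state(); print(w2s(*s["tool_pos"][:2]),s["width"],s["tool_pos"]); env.hold(0.3); print(env.read_state()["force"])
# back off a little, lift, look
env.move_l([*s2w(-15,0),z+1],rate=60); env.move_l([*s2w(-15,0),240],rate=120)
b=s2w(-100,0); env.reach([*b,330],down(SLAB[2]+np.pi/2-np.pi/2)); im,p,T=shot("wrist"); cv2.imwrite("pics/pushed.png",im)
im2,p2,T2=shot("scene"); cv2.imwrite("pics/scene2.png",im2)
for r in rects(lino(im),36,p,T,300): print(r,w2s(r[1],r[2]).round())
print(env.read_state()["time_s"])
```

```text
stop True [-1.1  0.   5.6]
stop True [-1.3 -1.3  5.2]
[-1.14734810e+02  7.77054348e-02] 16.11424501071466 [478.03764461 -21.40410055 143.48968677]
[-1.73230331  0.08436779  5.00070897]
(array([258., 124.]), 538.3, 47.3, 61.4, 42.7, 4.9) [-47.  62.]
(array([347., 118.]), 554.2, -44.1, 104.8, 65.8, -80.5) [-41. -31.]
(array([360.,  27.]), 640.1, -44.6, 62.6, 42.5, -83.7) [ 44. -41.]
(array([273.,  27.]), 631.0, 37.7, 62.5, 42.5, -83.7) [44. 42.]
40.8917
```

View pics/pushed.png

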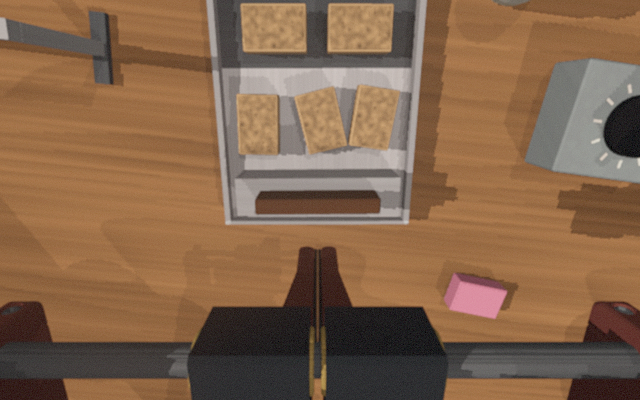

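Run:
```python
from h import *
s=env.read_state(); print(s["force"],s["width"],s["tool_pos"])
im=cv2.imread("pics/pushed.png"); p,T=camT("wrist")
for r in rects(ridge(im),92,p,T,300): print("ridge",r,w2s(r[1],r[2]).round(1))
for z,pts in ((58,[(237,176),(404,174)]),(58,[(235,215),(405,213)]),(27,[(228,222),(410,222)]),(12,[(222,70),(412,66)])): print(z,[w2s(*c[:2]).round(1).tolist() for c in cast(pts,z,p,T)])
cv2.imwrite("pics/crop.png",cv2.resize(cv2.imread("pics/scene2.png")[120:300,200:520],None,fx=2.5,fy=2.5,interpolation=cv2.INTER_CUBIC))
```

```text
[-0.1840644  -0.57326443 -0.62951971] 0.29452639251728435 [492.78026753 -19.86119084 329.59356422]
ridge (array([317., 202.]), 478.5, -21.7, 117.0, 20.8, -83.7) [-114.3   -0.3]
ridge (array([602., 209.]), 499.7, -290.8, 86.7, 53.2, -83.7) [-122.5 -270.1]
ridge (array([45., 50.]), 586.0, 217.4, 74.4, 6.1, 89.0) [ 18.6 225.7]
ridge (array([146.,  56.]), 592.2, 122.4, 83.5, 53.4, -88.9) [ 14.4 130.6]
ridge (array([431., 111.]), 567.0, -120.9, 184.9, 41.6, 6.3) [ -37.1 -108.5]
58 [[-96.4, 81.8], [-94.1, -88.6]]
58 [[-138.6, 86.8], [-136.2, -92.8]]
27 [[-158.0, 103.2], [-157.7, -107.6]]
12 [[7.5, 100.6], [11.6, -99.7]]
```

View pics/crop.png

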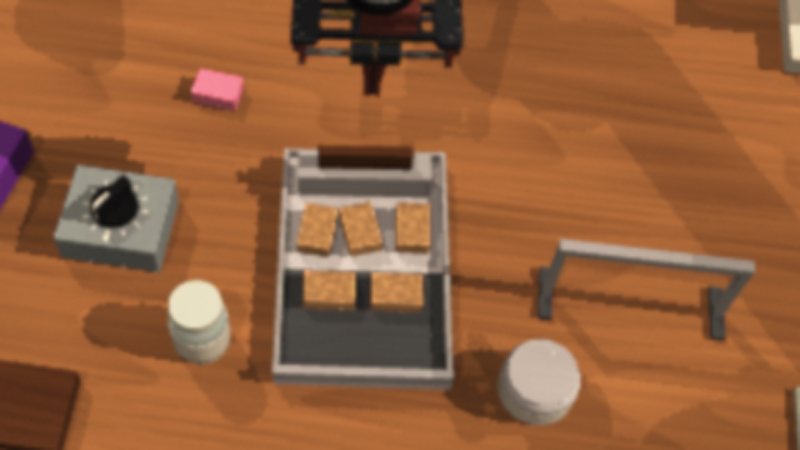

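Run:
```python
from h import *
set_gripper(50); q=down(SLAB[2]+np.pi/2); a=s2w(-114.3,-0.3)
env.reach([*a,210],q); print(env.move_l([*a,143],rate=80,f_stop=12)); set_gripper(0)
def pr(n): 
    s=env.read_state(); print(n,w2s(*s["tool_pos"][:2]).round(1),s["tool_pos"][2].round(1),"F",s["force"].round(1),"M",s["wrist_torque"].round(2),"w",s["width"].round(1),"t",round(s["time_s"],2),"dq",np.abs(s["dq"]).max().round(3))
pr("grip"); z=env.read_state()["tool_pos"][2]
env.move_l([*a,z+1.5],rate=20); pr("lift1.5")
for dx in (2,4,6,8,10):
    st=env.move_l([*s2w(-114.3+dx,-0.3),z+1.5],rate=15,f_stop=30); pr((dx,st))
    if st: break
```

```text
FalseTraceback (most recent call last):
  File "<stdin>", line 6, in <module>
  File "<stdin>", line 5, in pr
AttributeError: 'float' object has no attribute 'round'
```

```bash
cat >> h.py <<'E'
def pr(n): 
    s=env.read_state(); print(n,w2s(*s["tool_pos"][:2]).round(1),round(float(s["tool_pos"][2]),1),"F",s["force"].round(1),"M",s["wrist_torque"].round(2),"w",round(float(s["width"]),1),"t",round(s["time_s"],2))
E
python3 - <<'E'
from h import *
pr("grip"); z=env.read_state()["tool_pos"][2]; a=s2w(-114.3,-0.3)
env.move_l([*a,z+1.5],rate=20); pr("lift1.5")
for dx in (2,4,6,8,10):
    st=env.move_l([*s2w(-114.3+dx,-0.3),z+1.5],rate=15,f_stop=30); pr((dx,st))
    if st: break
E
```

```text
grip [-114.5   -0.3] 142.8 F [ 0.  -0.  -3.4] M [-0.03 -0.07  0.03] w 16.1 t 44.81
lift1.5 [-114.3   -0.3] 144.3 F [-1.1  0.4 -3.4] M [-0.01 -0.03 -0.02] w 15.8 t 45.06
(2, False) [-112.1   -0.3] 144.3 F [ 0.2 -0.6 -2. ] M [-0.03 -0.05  0.02] w 15.7 t 45.34
(4, False) [-110.2   -0.3] 144.3 F [ 0.  -0.1 -2.8] M [-0.07 -0.04  0.01] w 16.0 t 45.62
(6, False) [-108.2   -0.3] 144.3 F [-0.1 -0.1 -3.6] M [-0.07 -0.08  0.  ] w 15.7 t 45.91
(8, False) [-106.2   -0.3] 144.3 F [ 1.  -0.3 -3.3] M [-0.04 -0.05  0.01] w 16.2 t 46.19
(10, False) [-104.2   -0.3] 144.3 F [ 0.6  0.1 -3.5] M [-0.07 -0.11  0.01] w 15.9 t 46.48
```

Run:
```python
from h import *
z=env.read_state()["tool_pos"][2]
for x in range(-95,6,10):
    st=env.move_l([*s2w(min(x,2),-0.3),z],rate=30,f_stop=30); pr((x,st))
    if st: break
```

```text
(-95, False) [-94.8  -0.3] 144.3 F [-0.2  0.7 -2.5] M [-0.06 -0.09  0.01] w 16.0 t 46.93
(-85, False) [-84.6  -0.3] 144.4 F [ 0.5  0.2 -2.7] M [-0.03 -0.14  0.03] w 16.2 t 47.42
(-75, False) [-74.6  -0.3] 144.3 F [ 0.7  0.4 -4.1] M [ 0.   -0.05  0.03] w 15.9 t 47.9
(-65, False) [-64.6  -0.3] 144.4 F [ 0.6  0.8 -4. ] M [-0.04 -0.1  -0.03] w 15.8 t 48.38
(-55, False) [-54.6  -0.3] 144.4 F [ 0.   0.2 -3.4] M [-0.04 -0.09 -0.01] w 16.1 t 48.87
(-45, False) [-44.4  -0.3] 144.4 F [ 0.2 -0.  -2.7] M [-0.03 -0.08  0.06] w 15.7 t 49.35
(-35, False) [-34.4  -0.3] 144.4 F [-0.2  0.4 -4.8] M [ 0.   -0.13  0.  ] w 16.0 t 49.83
(-25, False) [-24.4  -0.3] 144.4 F [-0.7 -0.2 -3.2] M [-0.06 -0.09 -0.01] w 15.7 t 50.32
(-15, False) [-14.4  -0.3] 144.4 F [-0.4 -0.6 -2.9] M [-0.03 -0.13 -0.  ] w 15.9 t 50.8
(-5, False) [-4.4 -0.3] 144.4 F [ 0.8 -0.5 -3.1] M [ 0.03 -0.08  0.01] w 16.1 t 51.28
(5, False) [ 2.6 -0.4] 144.4 F [-0.4 -0.3 -3.1] M [-0.03 -0.07 -0.04] w 15.9 t 51.67
```

Run:
```python
from h import *
z=env.read_state()["tool_pos"][2]
for x in range(6,31,4):
    st=env.move_l([*s2w(x,-0.3),z],rate=20,f_stop=6); pr((x,st))
    if st: break
env.hold(0.4); pr("hold")
im,p,T=shot("scene"); cv2.imwrite("pics/s3.png",im); cv2.imwrite("pics/crop3.png",cv2.resize(im[120:300,200:520],None,fx=2.5,fy=2.5,interpolation=cv2.INTER_CUBIC))
```

```text
(6, False) [ 6.2 -0.3] 144.4 F [ 1.1  0.3 -2.7] M [-0.04  0.08 -0.  ] w 15.7 t 52.02
(10, False) [10.5 -0.3] 144.5 F [-0.5  0.9 -3.6] M [-0.02 -0.04 -0.01] w 16.1 t 52.37
(14, False) [14.5 -0.3] 144.4 F [-0.6 -1.2 -3.5] M [-0.07 -0.04 -0.01] w 16.1 t 52.72
(18, False) [18.5 -0.3] 144.5 F [-0.4 -1.  -3.4] M [ 0.05  0.03 -0.  ] w 15.8 t 53.07
(22, False) [22.4 -0.3] 144.4 F [-0.  -0.5 -4.3] M [-0.02  0.01  0.02] w 16.0 t 53.42
(26, False) [25.7 -0.4] 144.3 F [-3.  -2.  -1.3] M [-0.21  0.65  0.14] w 16.1 t 53.77
(30, True) [25.6 -0.2] 143.3 F [-0.1 -0.3 -3.5] M [-0.06 -0.12  0.04] w 15.9 t 53.98
hold [24.8 -0.2] 142.8 F [ 1.6 -0.5 -0.8] M [ 0.06 -0.54  0.04] w 15.9 t 54.38
```

View pics/crop3.png

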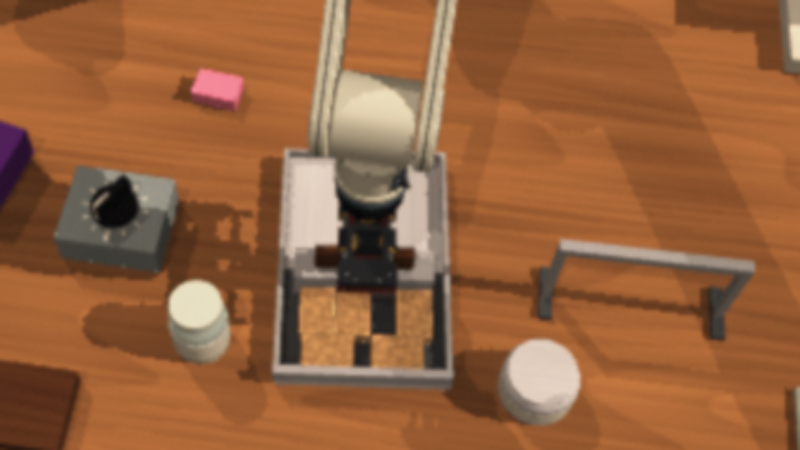

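Run:
```python
from h import *
env.move_l([*s2w(27,-0.2),143.8],rate=20); pr("press"); env.hold(0.3); pr("press hold")
env.move_l([*s2w(5,-0.2),144],rate=50); pr("back"); env.move_l([*s2w(5,-0.2),300],rate=120); pr("up")
im,p,T=shot("top")
q=down(np.radians(90.6)); env.reach([594.8,326.7,300],q); pr("over rail")
st=env.move_l([594.8,326.7,240],rate=60,f_stop=10); pr(st)
im,p,T=shot("scene"); cv2.imwrite("pics/s4.png",im[160:320,160:560].repeat(2,0).repeat(2,1))
im,p,T=shot("top")
cv2.imwrite("pics/t4.png",im)
for r in rects(lino(cv2.copyMakeBorder(im,0,0,0,0,0)),36,p,T,60): 
    s=w2s(r[1],r[2])
    if abs(s[0])<170 and abs(s[1])<110: print(r,s.round())
```

```text
press [26.6 -0.2] 143.5 F [-0.1  0.2 -3.9] M [-0.07 -0.08  0.01] w 15.6 t 54.73
press hold [26.7 -0.2] 143.6 F [-1.2 -0.6 -3.1] M [-0.08 -0.04  0.04] w 15.8 t 55.02
back [ 5.1 -0.3] 144.2 F [ 0.4  0.6 -4. ] M [-0.08 -0.13 -0.03] w 15.8 t 55.62
up [ 4.6 -0.1] 299.1 F [-0.3  0.3 -3.4] M [-0.04 -0.1  -0.04] w 15.4 t 57.07
over rail [ 39.4 332.3] 299.8 F [-0.9  0.1 -3.9] M [-0.05 -0.08  0.01] w 15.4 t 58.38
False [ 39.5 333.6] 240.5 F [-0.1  0.6 -2.9] M [-0.11 -0.12 -0.  ] w 15.6 t 59.53
```

View pics/s4.png

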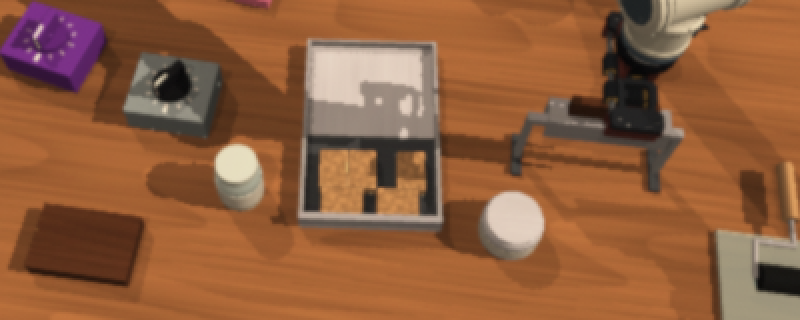

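Run:
```python
from h import *
env.move_l([594.8,326.7,300],rate=120)
q=down(SLAB[2]+np.pi/2); env.reach([*s2w(5,-0.2),300],q)
env.move_l([*s2w(5,-0.2),165],rate=120); print(env.move_l([*s2w(5,-0.2),143.8],rate=40,f_stop=10)); pr("down")
def mf():
    f=[]
    for _ in range(6): env.hold(0.02); f.append(env.read_state()["force"])
    return np.mean(f,0).round(2)
print("base",mf())
env.move_l([*s2w(24,-0.2),143.8],rate=40); print(mf())
for x in np.arange(25,33,1):
    env.move_l([*s2w(x,-0.2),143.8],rate=15); f=mf(); print(x,f,w2s(*env.read_state()["tool_pos"][:2]).round(1))
    if f[0]<-2.5: break
env.hold(0.4); print("held",mf()); pr("")
```

```text
False
down [ 5.  -0.2] 143.6 F [ 0.7 -0.8 -3. ] M [-0.03 -0.08  0.03] w 16.3 t 63.51
base [ 0.04 -0.1  -3.5 ]
[ 0.26  0.13 -3.05]
25 [-0.26  0.15 -3.32] [25.  -0.2]
26 [-2.02 -0.49 -1.59] [25.6 -0.2]
27 [-4.83 -1.6   0.02] [26.  -0.2]
held [-4.52 -1.38 -0.16]
 [26.  -0.2] 143.5 F [-4.6 -1.1  0.3] M [-0.26  0.93  0.17] w 15.7 t 65.88
```

Run:
```python
from h import *
env.move_l([*s2w(5,-0.2),144],rate=50); env.move_l([*s2w(5,-0.2),300],rate=120); pr("up")
env.reach([594.8,326.7,300],down(np.radians(90.6)))
env.move_l([594.8,326.7,240],rate=60,f_stop=10)
st=env.move_l([594.8,326.7,217],rate=25,f_stop=8); pr(("hung",st))
set_gripper(50); env.move_l([594.8,326.7,320],rate=120); pr("off")
env.reach([510,322,360],down(0)); im,p,T=shot("wrist"); cv2.imwrite("pics/hung.png",im)
for r in rects(ridge(im),170,p,T,300): print("ridge@170",r)
h=cv2.cvtColor(im,cv2.COLOR_BGR2HSV); m=cv2.inRange(h,(0,0,110),(180,45,255)); m[200:,:]=0
for r in rects(m,136,p,T,300): print("grey@136",r)
env.reach([540,-20,330],down(0)); im,p,T=shot("wrist"); cv2.imwrite("pics/slab5.png",im)
for r in rects(lino(im),36,p,T,300): print("lino",r,w2s(r[1],r[2]).round())
cv2.imwrite("pics/both.png",np.vstack([cv2.imread("pics/hung.png")[:240],im[:250]]))
```

```text
up [ 4.6 -0.1] 299.1 F [-0.1  0.6 -2.6] M [-0.08 -0.12 -0.03] w 16.0 t 67.92
('hung', True) [ 39.1 333.3] 220.6 F [-0.1 -0.7  4.7] M [-0.01 -0.05 -0.02] w 16.1 t 71.07
off [ 38.8 333.2] 319.1 F [-0.1 -0.5 -0.3] M [-0.06 -0.1  -0.01] w 49.9 t 72.77
ridge@170 (array([311.,  92.]), 594.7, 326.7, 117.5, 14.3, -89.4)
ridge@170 (array([463.,  97.]), 593.7, 217.1, 65.5, 25.1, -89.9)
ridge@170 (array([96., 89.]), 597.0, 482.3, 33.9, 22.1, 0.0)
ridge@170 (array([57., 90.]), 595.9, 511.7, 36.1, 9.2, -0.2)
ridge@170 (array([91., 54.]), 620.2, 482.0, 20.4, 7.2, -89.9)
ridge@170 (array([465.,   4.]), 651.8, 220.6, 43.4, 6.6, -88.3)
grey@136 (array([311.,  92.]), 594.7, 326.7, 215.5, 41.5, -89.6)
grey@136 (array([556., 114.]), 583.0, 103.5, 173.4, 125.1, 6.4)
grey@136 (array([416.,   3.]), 659.2, 246.4, 38.2, 6.1, -89.9)
grey@136 (array([85.,  5.]), 658.2, 500.3, 78.8, 7.5, -89.9)
grey@136 (array([19.,  9.]), 653.2, 554.1, 24.6, 17.2, -89.9)
lino (array([288.,  38.]), 676.1, 3.9, 159.1, 79.5, -83.8) [85.  4.]
```

View pics/both.png

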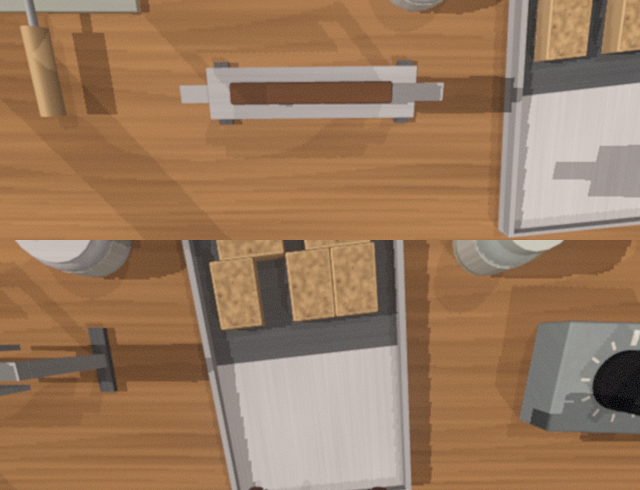

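```bash
cat > dial.py <<'E'
from h import *
env.reach([496,-325,350],down(0)); im,p,T=shot("wrist"); cv2.imwrite("pics/dial_%d.png"%int(env.read_state()["time_s"]),im)
h=cv2.cvtColor(im,cv2.COLOR_BGR2HSV)
m=cv2.inRange(h,(0,0,60),(180,60,180)); m[240:,:]=0; m=cv2.morphologyEx(m,cv2.MORPH_OPEN,np.ones((3,3)))
for r in rects(m,55,p,T,2000): print("box",r)
blk=cv2.inRange(h,(0,0,0),(180,255,55)); blk[240:,:]=0
for r in rects(blk,65,p,T,300): print("disc@65",r)
for r in rects(blk,95,p,T,300): print("disc@95",r)
w=cv2.inRange(h,(0,0,200),(180,60,255)); w[240:,:]=0
for c in cv2.findContours(w,cv2.RETR_EXTERNAL,cv2.CHAIN_APPROX_NONE)[0]:
    if cv2.contourArea(c)<6: continue
    a=cast(c[:,0],95,p,T)[:,:2]; d=cast(c[:,0],55,p,T)[:,:2]; b=cv2.minAreaRect(a.astype(np.float32))
    if np.linalg.norm(d.mean(0)-[580,-325])<70: print("white",c[:,0].mean(0).round(),"@95",a.mean(0).round(1),np.round(b[1]),"@55 rel",(d.mean(0)-[580,-325]).round(1))
E
python3 dial.py; ls pics | grep dial_
```

```text
box (array([318.,  90.]), 580.1, -324.9, 129.1, 109.0, 88.5)
box (array([135., 102.]), 561.4, -138.1, 208.1, 12.9, 6.4)
box (array([60., 45.]), 630.7, -61.2, 117.0, 57.4, -83.7)
disc@65 (array([332.,  98.]), 572.4, -339.6, 53.0, 23.9, -27.4)
disc@95 (array([332.,  98.]), 573.1, -338.3, 48.7, 22.0, -27.4)
white [317. 132.] @95 [ 546.5 -323.8] [6. 2.] @55 rel [-37.5   1.3]
white [336. 128.] @95 [ 550.1 -341.2] [6. 2.] @55 rel [-33.5 -18.3]
white [299. 126.] @95 [ 551.4 -307.1] [2. 7.] @55 rel [-32.1  19.9]
white [286. 112.] @95 [ 564.1 -295.2] [3. 7.] @55 rel [-17.9  33.2]
white [281.  93.] @95 [ 580.9 -290.7] [2. 6.] @55 rel [ 0.9 38.2]
white [286.  73.] @95 [ 598.  -295.7] [7. 2.] @55 rel [20.1 32.6]
white [328.  78.] @95 [ 593.8 -333.4] [ 4. 24.] @55 rel [15.4 -9.5]
white [338.  60.] @95 [ 609.  -342.4] [3. 8.] @55 rel [ 32.4 -19.6]
white [300.  58.] @95 [ 609.8 -308.6] [7. 2.] @55 rel [33.3 18.3]
white [320.  50.] @95 [ 617.1 -325.8] [12.  4.] @55 rel [41.5 -1. ]
dial_76.png
```

```bash
python3 - <<'E'
from h import *
x,y=580.1,-324.9; set_gripper(40)
y0=148.5
env.reach([x,y,230],down(np.radians(60))); env.reach([x,y,230],down(np.radians(y0))); print("q",env.read_state()["qpos"].round(2))
if env.read_state()["qpos"][5]>0: raise SystemExit("wrong wrist branch")
print(env.move_l([x,y,149],rate=60,f_stop=12)); set_gripper(0); pr("grip")
for k in range(1,13):
    env.reach([x,y,149],down(np.radians(y0-15*k)))
    if k%3==0: pr(k)
print(env.read_state()["qpos"].round(2)); env.hold(0.2)
set_gripper(40); env.move_l([x,y,240],rate=120); pr("off")
E
python3 dial.py
```

```text
q [-0.53  0.56  1.58 -0.    0.99 -1.55]
False
grip [ -46.3 -312.7] 149.1 F [ 0.2 -0.1  1.8] M [ 0.08 -0.13  0.02] w 14.0 t 81.59
3 [ -46.3 -312.8] 149.1 F [-1.7  0.1  2.6] M [-0.06  0.05  0.03] w 13.7 t 82.67
6 [ -46.4 -312.8] 149.1 F [-2.9 -0.4  4.7] M [-0.15  0.41 -0.01] w 13.7 t 83.74
9 [ -46.4 -312.7] 149.1 F [-3.3 -0.5  5.5] M [-0.03  0.57  0.03] w 13.5 t 84.82
12 [ -46.4 -312.6] 149.1 F [-4.3 -0.6  4.2] M [0.03 0.56 0.02] w 13.7 t 85.89
[-0.53  0.67  1.62  0.    0.86  1.59]
off [ -46.7 -312.4] 239.3 F [ 0.8  0.4 -0.1] M [ 0.07 -0.03 -0.05] w 40.1 t 87.61
box (array([317.,  89.]), 580.1, -324.8, 129.2, 108.9, 88.6)
box (array([133., 103.]), 561.0, -138.3, 208.8, 13.1, 6.4)
box (array([59., 45.]), 630.7, -62.1, 115.4, 57.5, -83.6)
disc@65 (array([329., 101.]), 571.9, -339.2, 54.5, 24.1, -33.2)
disc@95 (array([329., 101.]), 572.6, -338.1, 50.0, 22.2, -33.2)
white [316. 132.] @95 [ 546.1 -324. ] [2. 6.] @55 rel [-38.    1.1]
white [335. 127.] @95 [ 550.  -341.5] [7. 2.] @55 rel [-33.6 -18.4]
white [298. 126.] @95 [ 551.1 -307.2] [2. 7.] @55 rel [-32.3  19.9]
white [285. 112.] @95 [ 563.9 -295.2] [2. 7.] @55 rel [-18.   33.4]
white [308. 109.] @95 [ 566.3 -316.5] [ 4. 23.] @55 rel [-15.3   9.5]
white [280.  92.] @95 [ 580.9 -291. ] [6. 2.] @55 rel [ 1.  38.1]
white [284.  72.] @95 [ 597.9 -295.8] [7. 2.] @55 rel [20.  32.7]
white [337.  59.] @95 [ 609.  -342.7] [2. 7.] @55 rel [ 32.5 -19.8]
white [299.  58.] @95 [ 609.7 -308.8] [7. 2.] @55 rel [33.2 18.1]
white [318.  49.] @95 [ 616.9 -325.9] [ 4. 11.] @55 rel [41.3 -0.9]
```

Run:
```python
from h import *
env.reach([585,0,360],down(0)); env.hold(0.3); im,p,T=shot("wrist"); m=lino(im)
ys,xs=np.nonzero(m); w=cast(np.c_[xs,ys],36,p,T); s=np.array([w2s(a,b) for a,b in w[:,:2]])
k=(np.abs(s[:,0])<165)&(np.abs(s[:,1])<105); s=s[k]
from itertools import product
print("range",np.percentile(s,[.3,99.7],axis=0).round(1))
for c in cv2.findContours(m,cv2.RETR_EXTERNAL,cv2.CHAIN_APPROX_NONE)[0]:
    if cv2.contourArea(c)>300:
        a=cast(c[:,0],36,p,T)[:,:2].astype(np.float32); print("area mm2",round(cv2.contourArea(a)),w2s(*a.mean(0)).round())
a=cast([[300,100],[301,100],[300,101]],36,p,T); print("mm/px",np.linalg.norm(a[1]-a[0]))
env.reach([510,322,360],down(0)); i2,p,T=shot("wrist")
for r in rects(ridge(i2),170,p,T,600): print("ridge",r)
cv2.imwrite("pics/final.png",np.vstack([im[:260],i2[:240]])); pr("")
```

```text
range [[ 45.8 -75.4]
 [148.8  82.5]]
area mm2 12909 [99.  6.]
mm/px 1.0996235082336256
ridge (array([309.,  93.]), 594.6, 326.8, 117.2, 14.4, -89.3)
ridge (array([461.,  97.]), 594.0, 216.7, 65.8, 25.2, 90.0)
ridge (array([96., 90.]), 597.4, 482.1, 34.6, 22.5, -0.0)
 [-45.1 336.8] 360.0 F [-0.2  0.2 -0.3] M [0.01 0.04 0.01] w 39.9 t 91.22
```

View pics/final.png

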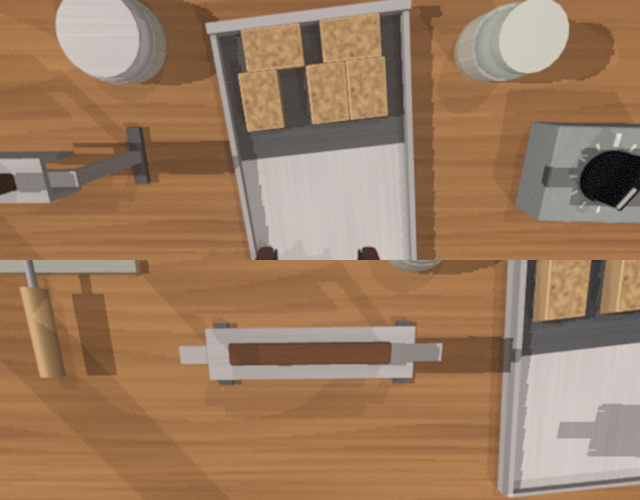

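The picture shows five blocks flat against the fence, all in the dark strip. The straightedge is astride the bar, the tin and jar haven't moved, and the pointer is at click seven.

```bash
python3 -c "
from h import *
workorder.sign_off(); pr('done')"
```

```text
the job is handed in; nothing more can be done
the job is handed in; nothing more can be done
```

The job is done and handed in at about 91 s of the 208 s allowed. I moved both bench blocks to the slab and pushed all five into the dark strip with the straightedge. I then hung the straightedge on the bar and turned the dial from the first to the seventh click.

**Last checks**
- **Blocks:** their faces cover x = 46 to 149 mm in the slab frame. The area seen is 12,909 mm², against 13,020 expected for five blocks lying flat.
- **Straightedge:** about 0.2 mm off the bar's measured middle. When I lowered it, it touched at the expected height, about 90 mm for its foot.
- **Dial:** the pointer is about 210° clockwise from off, which is the seventh click.
- **Tin and jar:** they look untouched, judged by eye only.

**What went wrong or disagreed**
- **First push:** it stopped on the force limit after about 3 mm, and the straightedge was left standing on the slab. I never found the cause. No block moved, so I regripped it and pushed again with force checks at each step.
- **Pressing force:** one press showed almost no force. I went back and pressed the blocks against the fence again, reading about 4.7 N for over 0.4 s, before hanging the straightedge.
- **Pictures:** I viewed 15, one over the budget of 14.

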